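# Clamp a chassis and lock the fixture's jaw with its T-key

### The arm

A 6-joint arm with a two-finger parallel gripper is mounted at the origin on a cart in front of the work surface, level with it; the furniture and walls round the work are solid. World frame = base frame: x ahead of the robot, y to its left, z up, the work surface at z = 0. Lengths are in m, angles in rad, forces in N, time in s.
With the tool pointing down it reaches from about 0.375 to 0.9 m from the base axis. Payload 3.1 kg.
Tool frame: the origin (TCP) lies on the centre line of the jaws, within the pads' length; the fingertips stand 14 mm ahead of it and the grasp point (between the pads) lies 5 mm behind it; z points along the fingers, y is the line along which they close (so a half turn about z gives the same grasp; the last joint's range is limited). The gripper opens to 85 mm and grips with 20 to 120 N. Pads are 22 mm wide; open, the fingers measure 114 mm over their backs; the gripper's body (76 mm by 85 mm) begins 54 mm behind the grasp point. The pads swing forward as they close: fully open they stand 13 mm farther back than shut.
Start: joints at [-0.178, 0.527, 1.433, -0, 1.181, -0.178], TCP at [0.625, 0, 0.245] pointing down, gripper open.
Joint ranges: [-3.08, 3.08], [-0.75, 2.2], [0.22, 2.44], [-1.43, 4.57], [0, 2.65], [-2.85, 2.85]. Speed limits (rad/s): [2.79, 2.79, 3.14, 3.14, 3.14, 3.14].

### API

Orientations are given as a unit quaternion [x, y, z, w].
In Python, from workcell import ctrl gives the robot as it stands.
- The arm moves only by the tool play_rows, never from a script. Its argument "increments" is a list that holds one entry, the list of rows, each a list of 5 numbers: the opening, from 0 (shut) to 1 (fully open), then the shift along the tool's x, y, z in units of 200 mm (1.0 is 200 mm), then the turn about the tool's z in units of 180 degrees (1.0 is 180 degrees). In form: [[[jaw, tx, ty, tz, yaw], ...]]. A call has 1 to 10 rows; each row is the pose to reach, as a shift and turn from the pose commanded when the call began, along the tool's axes at that moment, turning the shorter way round; what a row does not reach only later rows make up. A row lasts 1/10 s, in which the tool goes at most 50 mm and 8.59 degrees, less where a joint would pass 70% of its speed; a pose out of reach is approached as far as the arm can. A call with a number of a shift or a turn outside -1 to 1 is refused whole. A call with a gripper value outside its range is refused whole. The fingers move at their own pace and stop on an object; "grip_force" is the grip in N (left out, the last holds). Time passes only in rows, so rows that repeat a pose let the fingers close. It gives the time, the measured TCP pose, the force, the opening and the grip force at its end, in the units of the state.
- ctrl.observe(): the state, without advancing time (a new reading comes with each control period).
- ctrl.camera(name): name is "scene" or "side" or "wrist"; returns a dict with "pixels" (420x560x3 uint8, blue, green, red), "fov_y" (degrees; the focal length in pixels is half the picture's height over the tangent of half this angle, whatever the lens; pixels are square), "cx", "cy" (the principal point, pixels), "rvec" (rotation vector, rad) and "tvec" (3), from world to camera coordinates, as OpenCV has them; the wrist camera has in their place "T_tool_cam" (4x4, takes a point from camera to tool coordinates, whose origin is the TCP and whose axes are the flange's). Camera axes: x right, y down, z forward; pixel columns grow to the right and rows downward; lengths in m; the calibration is good to about 2 mm. A picture is of the moment at which its call begins: read the wrist's pose just before it. There is no depth.
- ctrl.hand_in(): hands the job in; it is judged then, once.
The state is a dict: "time_s": time; "joints": joint angles; "joint_velocities": joint speeds; "joint_efforts": joint torques, N m; "tool_pos": TCP position; "tcp_rot": TCP orientation; "force": force on the tool from outside, world axes, zero at the start; "wrist_torque": the same for the moment, N m; "grip_width": opening from 0.0 (shut) to 1.0 (fully open); "grip_force": force on a finger pad.
Only numpy, scipy, OpenCV 4.12 (cv2) and the standard library are available. Lean on these libraries where they do the work, as an engineer would, in place of code of your own. Each camera call takes 0.05 s, during which the arm holds its last target. There are 200 camera calls.

### The job

Clamp the toy chassis in the assembly fixture so that its body can be screwed on: slide the jaw along its rail until it has pushed the chassis fully home against the fixed stop, with no gap left at either end. Then lock the jaw there: take the T-key that fits the clamp spindle (the one with the shorter crossbar and thinner nose) out of the key stand, push it fully home in the square socket on top of the jaw, and turn it clockwise to its stop, a bit less than a quarter turn. Leave the key standing in the socket.

Things in the scene. Friction and masses are not known exactly. Their poses are not given: they have to be found in the camera images.
- fixture: Fixture fixed to the table: aluminium base 120 (x) x 300 (y) x 14 mm, origin at the centre of its underside. Fixed steel stop across its -y end: face at y -124 mm, top z 60 mm. Two side guides (top z 28, inner faces x +-43.5, y -124 to -24 mm) form the chassis's nest. On the +y half a rail (34 mm wide, top z 22, end plate at y 147 mm up to z 30) carries the jaw, which closes towards -y.
- jaw (a joint): Jaw travel towards the fixed stop (m): 0 = right back, about 0.055 = closed on a chassis that touches the stop. Slides stiffly (5 N). In the fixture's frame, in mm: jaw face at y = 45 - travel, block centre y = 81 - travel, rear face (push here) y = 109 - travel. Block 64 (x) x 56 (y), top z 46; face plate 84 wide, top z 59; on the block a bushing, 49 diameter, top z 64, round the spindle.
- socket (a point): Centre of the mouth of the upward square socket in the clamp spindle (round steel, 35 mm diameter, top 67 mm above the table), on the jaw over the centre of its block. 13.5 mm square with a 1.5 mm bevel at the mouth, 19 mm deep; z points up, x and y are square to the socket's walls and turn with the spindle.
- clamp (a joint): Angle of the clamp spindle (rad), growing clockwise as seen from above: 0 = free, 1.35 = locked, at its stop. The jaw slides freely below about 0.6; above 0.9 it is braked on the rail. Stiff: needs 0.07 to 0.15 N m.
- key: T-key that fits: steel, 74 mm tall, origin at the tip of its square nose, z up to the handle. Nose 12 mm square, 16 mm long, tapered tip, walls square to x and y; round shank of 21 mm whose shoulder 16 mm above the tip sits on the spindle when home; collar of 33 mm diameter at 34 to 38 mm. Crossbar along its x, 64 mm long, 13 mm thick, axis 66 mm above the tip. Starts upright in the stand.
- key_large: The other T-key, which does not fit: alike and of about the same height, but nose 16 mm square and crossbar 96 mm long and 16 mm thick. Origin at the tip of its nose, crossbar along its x axis. Starts in the other hole of the stand.
- key_stand: Grey sheet-steel stand fixed to the table, 46 (x) x 150 (y) x 60 mm, origin at the centre of its underside; two round holes of 27 mm at y = -50 and +50 mm in its top plate (8 mm thick, top at z 60 mm). The keys hang in them by their collars, noses 26 mm above the table.
- chassis: Toy rolling chassis with four green tyres, 83 (x) x 114 (y, over the tyres) x 50 mm, 0.085 kg, origin at the centre of its underside, length along its y axis. Lies in the fixture's nest on the base plate, some millimetres short of the fixed stop; its wheels do not turn. When home its origin is at y = -67 mm in the fixture's frame.

How it is judged:
On the way:
1. with the clamp still free (angle under 0.6), the jaw has closed on the chassis, which is home against the fixed stop, and the fitting key is fully home in the socket (value of joint jaw between 0.052 and 0.058 m and y of chassis in the frame of fixture between -0.0715 and -0.062 m and x of chassis in the frame of fixture between -0.007 and 0.007 m and z of chassis in the frame of fixture between 0.009 and 0.019 m and angle between each of chassis, key's own z axis and vertical below 0.08 rad and z of key in the frame of socket below -0.0135 m and horizontal distance between key and socket below 0.003 m and value of joint clamp below 0.6 rad), for 0.1 s.
At the end, for the whole second after the job is handed in: Jaw against chassis, chassis against the fixed stop (jaw travel 52-58 mm; chassis origin y -71.5 to -62 mm, x within 7 mm in the fixture, flat on it); spindle past 1.1 rad; fitting key upright and home in the socket (tip 13.5 mm or more below its mouth, within 3 mm of its axis); all at rest (value of joint jaw between 0.052 and 0.058 m and y of chassis in the frame of fixture between -0.0715 and -0.062 m and x of chassis in the frame of fixture between -0.007 and 0.007 m and z of chassis in the frame of fixture between 0.009 and 0.019 m and angle between each of chassis, key's own z axis and vertical below 0.08 rad and z of key in the frame of socket below -0.0135 m and horizontal distance between key and socket below 0.003 m and value of joint clamp above 1.1 rad and velocity of joint clamp between -0.05 and 0.05 rad/s and linear speed of each of key, chassis below 0.02 m/s); the robot touches nothing.
It also fails if it takes over 67 s, if anything falls off the work surface, if the arm or the gripper's body presses on something with over 40 N, if the wrist force passes 120 N, or if a joint passes its speed limit or range.

## Working session

There is one attempt and no reset: what is moved stays moved. The work goes in short steps, Python scripts to look and compute and a tool call to move; the robot and the scene stay as the last step left them, time stands still between calls to the robot, and variables do not carry over. Pictures are saved under pics/ and viewed, at most 14 in all, crops included, and the job is handed in when it is done.

Besides the shell and the picture viewer there is one more tool, called after "Request:" by a JSON object that holds its "op" and its "data". play_rows: Moves the arm, as the interface text tells. Its arguments: {"type":"object","properties":{"increments":{"type":"array","items":{"type":"array","items":{"type":"array","items":{"type":"number"}}}},"grip_force":{"type":"number"}},"required":["increments"]}

```bash
mkdir -p pics; ls
python3 - <<'E'
from workcell import ctrl
import cv2,numpy as np,pickle
s=ctrl.observe();print(s)
for n in ["scene","side","wrist"]:
    c=ctrl.camera(n);cv2.imwrite(f"pics/{n}0.png",c["pixels"]);pickle.dump(c,open(f"{n}0.pkl","wb"))
    print(n,{k:v for k,v in c.items() if k!="pixels"})
a=[cv2.imread(f"pics/{n}0.png") for n in["scene","side","wrist"]]
E
```

```text
pics
{'time_s': 0.0, 'joints': array([-1.78495891e-01,  5.28495791e-01,  1.43390099e+00, -4.32493443e-05,
        1.18140605e+00, -1.78497167e-01]), 'joint_velocities': array([-0.00051081,  0.00079042,  0.0006248 ,  0.00116495,  0.00032894,
       -0.00072455]), 'joint_efforts': array([ 2.50220628e-04, -4.42344439e+01, -1.78024775e+01, -2.06930472e-04,
        8.36740597e-03,  2.24214921e-05]), 'tool_pos': array([6.24309927e-01, 1.45038214e-04, 2.44315808e-01]), 'tcp_rot': array([ 7.07100078e-01,  7.07112621e-01, -6.46687652e-04, -8.96339167e-04]), 'force': array([0.00298711, 0.47820091, 0.82998499]), 'wrist_torque': array([-0.00981635,  0.02808911,  0.00925775]), 'grip_force': 0.0, 'grip_width': 1.0022956746678622}
scene {'fov_y': 47.479704249419825, 'cx': 276.1401213558499, 'cy': 213.8735335151582, 'rvec': array([ 2.06624574, -1.15013137,  0.48401527]), 'tvec': array([-0.37233563,  0.31223306,  0.72025586])}
side {'fov_y': 56.398524499410335, 'cx': 284.33339019348034, 'cy': 207.57998961066266, 'rvec': array([ 2.10407436, -0.22577123,  0.13014905]), 'tvec': array([-0.52350328,  0.04828498,  0.90018063])}
wrist {'fov_y': 58.48508010685127, 'cx': 283.08912229575117, 'cy': 206.5378479392963, 'T_tool_cam': array([[ 1.21232569e-03, -9.51903259e-01, -3.06396338e-01,
         7.83449478e-02],
       [ 9.99998988e-01,  1.38194304e-03, -3.36660738e-04,
        -1.30104993e-03],
       [ 7.43890739e-04, -3.06395620e-01,  9.51903971e-01,
        -1.28355783e-01],
       [ 0.00000000e+00,  0.00000000e+00,  0.00000000e+00,
         1.00000000e+00]])}
```

View pics/scene0.png

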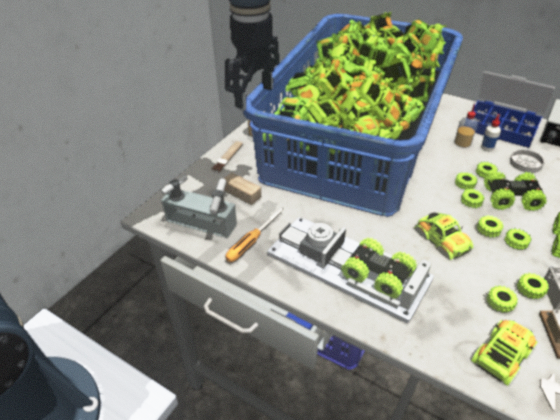

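View pics/side0.png

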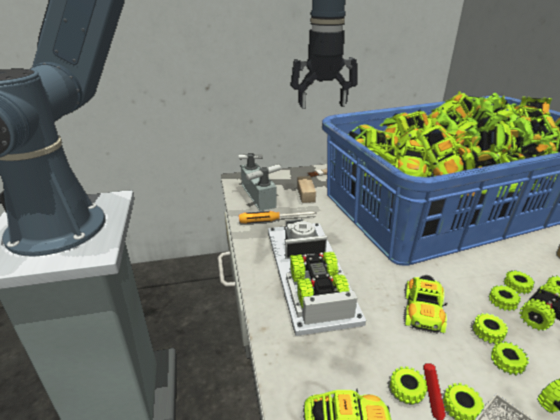

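View pics/wrist0.png

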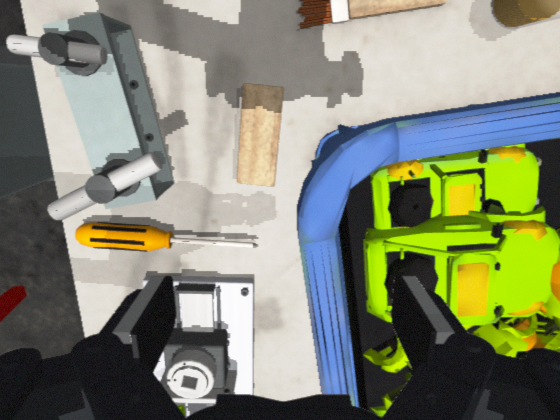

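Wrist view, where image up is world +y: the fixture's rail end is at (145–253, 275) and the spindle is at about (190, 378). The key at (57, 48) has the shorter crossbar, and the larger key is at (105, 185).

```bash
cat > h.py <<'E'
import numpy as np,cv2
from scipy.spatial.transform import Rotation as R
def pose(c,s=None):
    if "rvec" in c:
        Rm=cv2.Rodrigues(np.array(c["rvec"]))[0]; return Rm.T,-Rm.T@c["tvec"]
    T=c["T_tool_cam"];Rt=R.from_quat(s["tcp_rot"]).as_matrix()
    return Rt@T[:3,:3],Rt@T[:3,3]+s["tool_pos"]
def cast(c,px,z,s=None):
    Rc,o=pose(c,s);f=210/np.tan(np.radians(c["fov_y"]/2))
    px=np.atleast_2d(px).astype(float)
    d=np.c_[(px[:,0]-c["cx"])/f,(px[:,1]-c["cy"])/f,np.ones(len(px))]@Rc.T
    return o+d*((z-o[2])/d[:,2])[:,None]
def proj(c,P,s=None):
    Rc,o=pose(c,s);f=210/np.tan(np.radians(c["fov_y"]/2))
    q=(np.atleast_2d(P)-o)@Rc;return np.c_[c["cx"]+f*q[:,0]/q[:,2],c["cy"]+f*q[:,1]/q[:,2]]
E
python3 - <<'E'
from h import *;import pickle
c=pickle.load(open("wrist0.pkl","rb"));s=dict(tcp_rot=[0.7071,0.70711,-6.5e-4,-9e-4],tool_pos=np.array([.62431,.000145,.244316]))
np.set_printoptions(precision=4,suppress=True)
print("bars",cast(c,[[8,43],[104,52],[50,212],[160,160]],.092,s))
print("fix",cast(c,[[145,275],[253,275]],.014,s),cast(c,[190,381],.067,s))
c=pickle.load(open("scene0.pkl","rb"))
print("scene fix",cast(c,[[411,311],[267,252],[430,265]],.014))
E
```

```text
bars [[ 0.4324  0.1065  0.092 ]
 [ 0.498   0.1008  0.092 ]
 [ 0.4381 -0.0167  0.092 ]
 [ 0.5294  0.025   0.092 ]]
fix [[ 0.4749 -0.114   0.014 ]
 [ 0.5904 -0.1137  0.014 ]] [[ 0.529  -0.2047  0.067 ]]
scene fix [[ 0.4797 -0.418   0.014 ]
 [ 0.4663 -0.1251  0.014 ]
 [ 0.6005 -0.4108  0.014 ]]
```

Request:
{"op": "play_rows", "data": {"increments": [[[0,-0.25,-0.11,-0.04,0],[0,-0.5,-0.22,-0.08,0],[0,-0.75,-0.33,-0.12,0],[0,-1,-0.45,-0.15,0],[0,-1,-0.45,-0.15,0],[0,-1,-0.45,-0.15,0],[0,-1,-0.45,-0.15,0],[0,-1,-0.45,-0.15,0]]]}}

```text
time_s: 0.95
tool_pos: [0.5351, -0.1988, 0.2749]
tcp_rot: [0.707, 0.708, 0.0, -0.001]
force: [0.2, -0.2, 0.2]
grip_width: 0.001
grip_force: 0.0
```

Run:
```python
from workcell import ctrl
import cv2,pickle
s=ctrl.observe();c=ctrl.camera("wrist");pickle.dump((s,c),open("w1.pkl","wb"));print(s["time_s"],s["tool_pos"],s["tcp_rot"],s["joints"],s["grip_width"])
cv2.imwrite("pics/w1.png",c["pixels"])
```

```text
0.95 [ 0.53512802 -0.19877226  0.27491716] [ 7.06705340e-01  7.07507762e-01  1.20519661e-04 -5.61479272e-04] [-5.51595161e-01  4.21070080e-01  1.53587687e+00  5.33105458e-04
  1.18568259e+00 -5.52930483e-01] 0.0007301778548774947
```

View pics/w1.png

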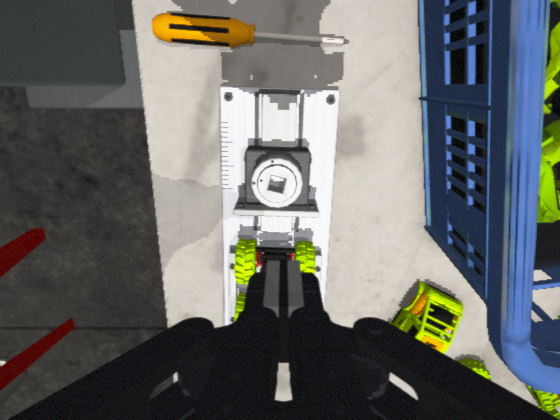

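The view shows the fixture end at (220–339, 87), the spindle at (276, 184), the jaw's rear face at about row 150 and the chassis near (277, 260). Next I'll measure the socket and fixture.

Run:
```python
from h import *;import pickle
np.set_printoptions(precision=4,suppress=True)
s,c=pickle.load(open("w1.pkl","rb"));im=c["pixels"]
print("base",cast(c,[[220,87],[339,87],[227,290],[331,290]],.014,s))
print("spindle",cast(c,[276,184],.067,s)," rear",cast(c,[[247,148],[311,148]],.046,s),"face",cast(c,[[237,214],[318,214]],.059,s))
crop=cv2.resize(im[135:225,225:330],None,fx=7,fy=6.6667*1.05,interpolation=cv2.INTER_CUBIC);cv2.imwrite("pics/crop1.png",crop[:600])
# rectified top-down at z=.067, 0.2mm/px, x right, y up
x0,y0=cast(c,[276,184],.067,s)[0,:2]
W=.05;P=np.array([[x0-W,y0+W,.067],[x0+W,y0+W,.067],[x0+W,y0-W,.067],[x0-W,y0-W,.067]])
H=cv2.getPerspectiveTransform(proj(c,P,s).astype(np.float32),np.float32([[0,0],[500,0],[500,500],[0,500]]))
r=cv2.warpPerspective(im,H,(500,500),flags=cv2.INTER_CUBIC)
cv2.imwrite("pics/rect1.png",r)
# keys, from first picture
c0=pickle.load(open("wrist0.pkl","rb"));s0=dict(tcp_rot=[0.7071,0.70711,-6.5e-4,-9e-4],tool_pos=np.array([.62431,.000145,.244316]))
x1,y1=.465,.104
P=np.array([[x1-W,y1+W,.092],[x1+W,y1+W,.092],[x1+W,y1-W,.092],[x1-W,y1-W,.092]])
H=cv2.getPerspectiveTransform(proj(c0,P,s0).astype(np.float32),np.float32([[0,0],[500,0],[500,500],[0,500]]))
r2=cv2.warpPerspective(c0["pixels"],H,(500,500),flags=cv2.INTER_CUBIC)
cv2.imwrite("pics/both.png",cv2.resize(np.hstack([r,r2]),(800,400)))
```

```text
base [[ 0.4709 -0.1214  0.014 ]
 [ 0.5886 -0.1212  0.014 ]
 [ 0.468  -0.3486  0.014 ]
 [ 0.5901 -0.3482  0.014 ]]
spindle [[ 0.527  -0.2066  0.067 ]]  rear [[ 0.4991 -0.1767  0.046 ]
 [ 0.5601 -0.1766  0.046 ]] face [[ 0.4889 -0.2388  0.059 ]
 [ 0.5675 -0.2385  0.059 ]]
```

View pics/both.png

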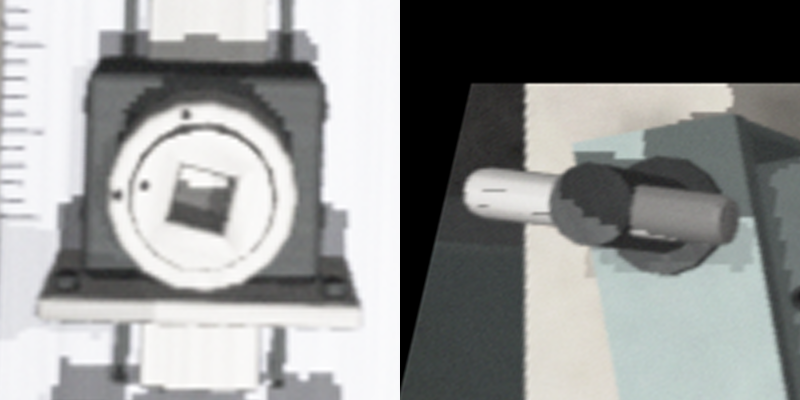

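The socket is at about (0.5277, -0.206), turned 13° clockwise. The fitting key's bar is centred at about (0.465, 0.1025) and turned 5.6° clockwise. I'll move down behind the jaw next.

Request:
{"op": "play_rows", "data": {"increments": [[[0,0.24,-0.028,0.1,0],[0,0.24,-0.028,0.35,0],[0,0.24,-0.028,0.6,0],[0,0.24,-0.028,0.75,0],[0,0.24,-0.028,0.75,0],[0,0.24,-0.028,0.75,0]]]}}

```text
time_s: 1.6
tool_pos: [0.5299, -0.1511, 0.1253]
tcp_rot: [0.707, 0.708, -0.0, -0.0]
force: [-0.0, 0.4, 0.5]
grip_width: 0.004
grip_force: 0.0
```

Request:
{"op": "play_rows", "data": {"increments": [[[0,0,0,0.12,0],[0,0,0,0.24,0],[0,0,0,0.36,0],[0,0,0,0.405,0],[0,0,0,0.405,0],[0,0,0,0.405,0]]]}}

```text
time_s: 2.2
tool_pos: [0.5307, -0.1524, 0.0459]
tcp_rot: [0.707, 0.707, 0.0, 0.001]
force: [-0.3, 0.1, 0.1]
grip_width: 0.001
grip_force: 0.0
```

Request:
{"op": "play_rows", "data": {"increments": [[[0,-0.03,0,0,0],[0,-0.06,0,0,0],[0,-0.08,0,0,0],[0,-0.1,0,0,0],[0,-0.12,0,0,0],[0,-0.14,0,0,0],[0,-0.16,0,0,0],[0,-0.18,0,0,0],[0,-0.18,0,0,0]]]}}

```text
time_s: 3.1
tool_pos: [0.529, -0.1877, 0.0446]
tcp_rot: [0.707, 0.707, 0.0, -0.001]
force: [0.5, 3.8, 1.5]
grip_width: -0.001
grip_force: 1.6
```

Request:
{"op": "play_rows", "data": {"increments": [[[0,-0.02,0,0,0],[0,-0.03,0,0,0],[0,-0.04,0,0,0],[0,-0.05,0,0,0]]]}}

```text
time_s: 3.5
tool_pos: [0.5287, -0.1971, 0.0443]
tcp_rot: [0.707, 0.707, 0.0, -0.001]
force: [-0.6, 5.6, 4.5]
grip_width: -0.006
grip_force: 2.6
```

Contact made; the jaw is sliding at about 5 N.

Request:
{"op": "play_rows", "data": {"increments": [[[0,-0.01,0,0,0],[0,-0.02,0,0,0],[0,-0.03,0,0,0],[0,-0.03,0,0,0]]]}}

```text
time_s: 3.9
tool_pos: [0.5285, -0.2032, 0.0443]
tcp_rot: [0.707, 0.707, -0.0, -0.001]
force: [-0.4, 4.8, 2.6]
grip_width: -0.002
grip_force: 2.3
```

Request:
{"op": "play_rows", "data": {"increments": [[[0,-0.01,0,0,0],[0,-0.02,0,0,0],[0,-0.02,0,0,0]]]}}

```text
time_s: 4.2
tool_pos: [0.5284, -0.2065, 0.0442]
tcp_rot: [0.707, 0.707, 0.0, -0.002]
force: [-0.3, 7.2, 4.2]
grip_width: -0.002
grip_force: 3.5
```

Request:
{"op": "play_rows", "data": {"increments": [[[0,-0.01,0,0,0],[0,-0.02,0,0,0],[0,-0.02,0,0,0]]]}}

```text
time_s: 4.5
tool_pos: [0.5283, -0.2067, 0.0443]
tcp_rot: [0.708, 0.706, 0.002, -0.004]
force: [3.1, 17.7, 6.9]
grip_width: -0.0
grip_force: 9.0
```

Request:
{"op": "play_rows", "data": {"increments": [[[0,-0.01,0,0,0],[0,-0.02,0,0,0],[0,-0.02,0,0,0]]]}}

```text
time_s: 4.8
tool_pos: [0.5282, -0.207, 0.0443]
tcp_rot: [0.709, 0.706, 0.004, -0.006]
force: [6.9, 28.9, 9.1]
grip_width: 0.002
grip_force: 14.5
```

Stopped hard at y = -0.207, so the chassis is home. I'll back off, rise and look.

Request:
{"op": "play_rows", "data": {"increments": [[[0,0.08,0,0,0],[0,0.14,0,0,0],[0,0.14,0,-0.2,0],[0,0.14,0,-0.45,0],[1,0.1,0,-0.7,0],[1,0.0,0,-0.9,0],[1,-0.05,0,-1,0],[1,-0.05,0,-1,0],[1,-0.05,0,-1,0],[1,-0.05,0,-1,0]]]}}

```text
time_s: 5.8
tool_pos: [0.5282, -0.2252, 0.2424]
tcp_rot: [0.707, 0.707, -0.0, -0.002]
force: [-0.2, 0.2, 0.5]
grip_width: 0.992
grip_force: 0.0
```

Run:
```python
from h import *
from workcell import ctrl
import pickle
np.set_printoptions(precision=4,suppress=True)
s=ctrl.observe();c=ctrl.camera("wrist");pickle.dump((s,c),open("w2.pkl","wb"));print(s["time_s"],s["tool_pos"],s["tcp_rot"])
im=c["pixels"]
def rect(x0,y0,z,W,n):
    P=np.array([[x0-W,y0+W,z],[x0+W,y0+W,z],[x0+W,y0-W,z],[x0-W,y0-W,z]])
    H=cv2.getPerspectiveTransform(proj(c,P,s).astype(np.float32),np.float32([[0,0],[n,0],[n,n],[0,n]]))
    return cv2.warpPerspective(im,H,(n,n),flags=cv2.INTER_CUBIC)
a=np.hstack([rect(.5277,-.245,.067,.03,400),cv2.resize(im[:,80:480],(400,400))]);cv2.imwrite("pics/w2.png",a)
```

```text
5.8 [ 0.5282 -0.2252  0.2424] [ 0.7071  0.7071 -0.0005 -0.0019]
```

View pics/w2.png

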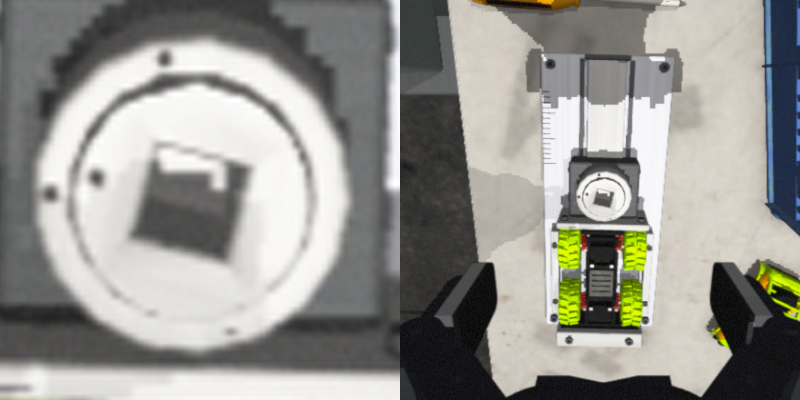

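The chassis is home and clamped between the jaw and the stop. The spindle is at about (0.5267, -0.2446), with the socket turned about 12° clockwise. I'll turn the tool to the key-grasp orientation and measure the socket again.

Request:
{"op": "play_rows", "data": {"increments": [[[1,0,0,0,-0.047],[1,0,0,0,-0.094],[1,0,0,0,-0.141],[1,0,0,0,-0.188],[1,0,0,0,-0.235],[1,0,0,0,-0.282],[1,0,0,0,-0.329],[1,0,0,0,-0.376],[1,0,0,0,-0.423],[1,0,0,0,-0.469]]]}}

```text
time_s: 6.85
tool_pos: [0.5287, -0.225, 0.2424]
tcp_rot: [0.045, 0.999, 0.001, -0.002]
force: [0.1, 0.6, -0.5]
grip_width: 1.003
grip_force: 0.0
```

```bash
cat >> h.py <<'E'
def rect(c,s,x0,y0,z,W,n=400):
    P=np.array([[x0-W,y0+W,z],[x0+W,y0+W,z],[x0+W,y0-W,z],[x0-W,y0-W,z]])
    H=cv2.getPerspectiveTransform(proj(c,P,s).astype(np.float32),np.float32([[0,0],[n,0],[n,n],[0,n]]))
    return cv2.warpPerspective(c["pixels"],H,(n,n),flags=cv2.INTER_CUBIC)
E
python3 - <<'E'
from h import *
from workcell import ctrl
import pickle
np.set_printoptions(precision=4,suppress=True)
s=ctrl.observe();c=ctrl.camera("wrist");pickle.dump((s,c),open("w3.pkl","wb"));print(s["time_s"],s["tool_pos"],s["tcp_rot"],s["joints"])
print(R.from_quat(s["tcp_rot"]).as_matrix())
r=rect(c,s,.5267,-.2446,.067,.03)
g=cv2.GaussianBlur(cv2.cvtColor(r,cv2.COLOR_BGR2GRAY),(5,5),0)
cir=cv2.HoughCircles(g,cv2.HOUGH_GRADIENT,1,20,param1=120,param2=15,minRadius=105,maxRadius=175)
print(cir)
m=(g<140).astype(np.uint8);cs,_=cv2.findContours(m,cv2.RETR_LIST,cv2.CHAIN_APPROX_NONE)
for k in cs:
    if 3000<cv2.contourArea(k)<20000: print(cv2.contourArea(k),cv2.minAreaRect(k))
cv2.imwrite("pics/w3.png",np.hstack([r,cv2.resize(c["pixels"],(400,400))]))
E
```

```text
6.85 [ 0.5287 -0.225   0.2424] [ 0.0453  0.999   0.0009 -0.0016] [-0.5967  0.4643  1.5622 -0.0001  1.1188 -2.0768]
[[-0.9959  0.0906 -0.0031]
 [ 0.0906  0.9959  0.0019]
 [ 0.0032  0.0016 -1.    ]]
[[[190.5 203.5 154.7]
  [212.5 201.5 132.8]
  [170.5 200.5 174.4]
  [230.5 191.5 152.9]
  [202.5 226.5 133.4]
  [199.5 183.5 136.8]
  [173.5 228.5 155.3]
  [231.5 212.5 152.8]
  [218.5 174.5 162.2]
  [218.5 243.5 140.2]
  [204.5 157.5 163.4]
  [149.5 197.5 115.6]
  [185.5 250.5 134.6]
  [178.5 180.5 134.8]
  [152.5 221.5 115.1]]]
5667.5 ((195.92823791503906, 205.94276428222656), (96.83032989501953, 96.20359802246094), 15.376252174377441)
```

View pics/w3.png

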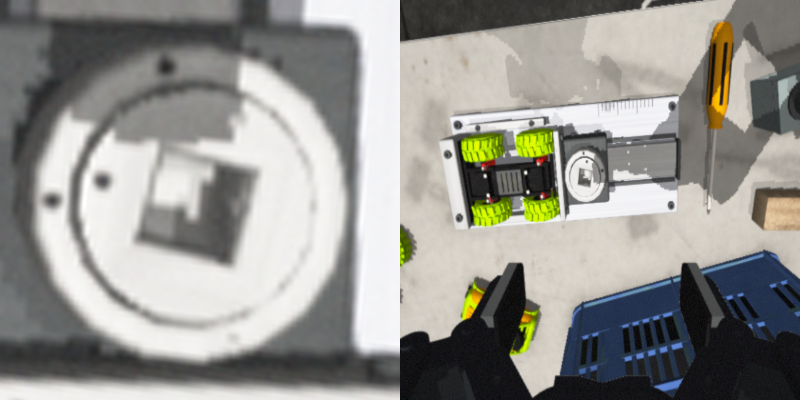

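Request:
{"op": "play_rows", "data": {"increments": [[[1,0.07,0.24,0,0],[1,0.14,0.48,0,0],[1,0.21,0.72,0,0],[1,0.26,0.9,0,0]]]}}

```text
time_s: 7.3
tool_pos: [0.493, -0.0388, 0.243]
tcp_rot: [0.049, 0.999, 0.001, -0.002]
force: [0.8, 1.1, -0.1]
grip_width: 0.999
grip_force: 0.0
```

Request:
{"op": "play_rows", "data": {"increments": [[[1,0.07,0.24,0,0],[1,0.14,0.48,0,0],[1,0.205,0.7,0,0],[1,0.205,0.7,0,0],[1,0.205,0.7,0,0],[1,0.205,0.7,0,0]]]}}

```text
time_s: 7.9
tool_pos: [0.468, 0.101, 0.2438]
tcp_rot: [0.049, 0.999, -0.0, -0.0]
force: [0.4, -0.1, -0.2]
grip_width: 1.0
grip_force: 0.0
```

Run:
```python
from h import *
from workcell import ctrl
import pickle
np.set_printoptions(precision=4,suppress=True)
s=ctrl.observe();c=ctrl.camera("wrist");pickle.dump((s,c),open("w4.pkl","wb"));print(s["time_s"],s["tool_pos"],s["tcp_rot"],s["joints"])
print(R.from_quat(s["tcp_rot"]).as_matrix())
r=rect(c,s,.465,.1025,.092,.045)
cv2.imwrite("pics/w4.png",np.hstack([r,cv2.resize(c["pixels"],(400,400))]))
```

```text
7.9 [0.468  0.101  0.2438] [ 0.0493  0.9988 -0.0003 -0.0004] [-0.0211  0.3344  1.7906 -0.0006  1.0174 -1.493 ]
[[-0.9951  0.0984 -0.0008]
 [ 0.0984  0.9951 -0.0005]
 [ 0.0008 -0.0006 -1.    ]]
```

View pics/w4.png

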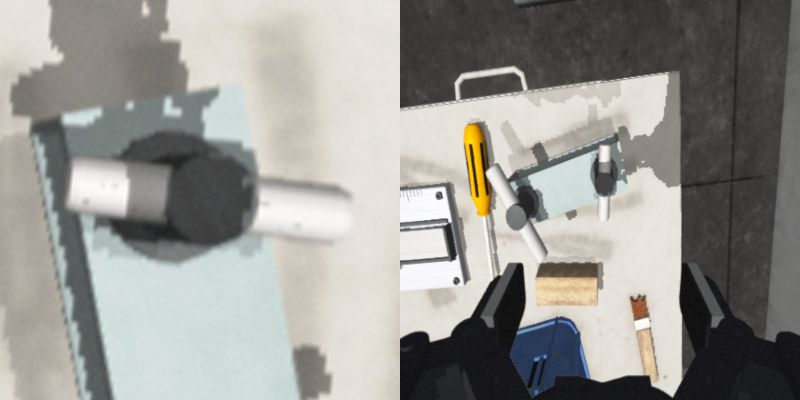

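The key's bar is 64 mm long, centred at (0.467, 0.103), at 5.9°. That makes it the fitting key. I'll descend and grip it.

Request:
{"op": "play_rows", "data": {"increments": [[[1,0.006,0.01,0.2,0],[1,0.006,0.01,0.4,0],[1,0.006,0.01,0.6,0],[1,0.006,0.01,0.72,0],[1,0.006,0.01,0.79,0],[1,0.006,0.01,0.79,0],[1,0.006,0.01,0.79,0]]]}}

```text
time_s: 8.65
tool_pos: [0.4675, 0.1026, 0.0862]
tcp_rot: [0.05, 0.999, -0.0, -0.0]
force: [-0.0, -0.5, 0.7]
grip_width: 0.999
grip_force: 0.0
```

Request:
{"op": "play_rows", "data": {"increments": [[[0.6,0,0,0,0],[0.4,0,0,0,0],[0.1,0,0,0,0],[0.0,0,0,0,0],[0.0,0,0,0,0],[0.0,0,0,0,0],[0.0,0,0,0,0],[0.0,0,0,0,0]]], "grip_force": 80}}

```text
time_s: 9.45
tool_pos: [0.4672, 0.1038, 0.0871]
tcp_rot: [0.049, 0.999, 0.0, 0.001]
force: [-0.1, 0.0, 7.0]
grip_width: 0.218
grip_force: 77.9
```

Request:
{"op": "play_rows", "data": {"increments": [[[0,0,0,-0.1,0],[0,0,0,-0.25,0],[0,0,0,-0.45,0],[0,0,0,-0.65,0],[0,0,0,-0.75,0],[0,0,0,-0.75,0],[0,0,0,-0.75,0]]]}}

```text
time_s: 10.15
tool_pos: [0.4664, 0.1037, 0.2361]
tcp_rot: [0.049, 0.999, -0.0, -0.0]
force: [-1.8, 0.3, -0.8]
grip_width: 0.218
grip_force: 78.2
```

Run:
```python
from h import *
from workcell import ctrl
import pickle
np.set_printoptions(precision=4,suppress=True)
s=ctrl.observe();c=ctrl.camera("wrist");print(s["time_s"],s["tool_pos"],s["tcp_rot"],s["joints"],s["grip_width"])
M=R.from_quat(s["tcp_rot"]).as_matrix();print(M)
a=c["pixels"]
c=ctrl.camera("side");cv2.imwrite("pics/w5.png",np.hstack([cv2.resize(a,(400,300)),cv2.resize(c["pixels"][:240,150:470],(400,300))]))
d=np.array([.5262,-.2451,.16])-s["tool_pos"];print(M.T@d/.2)
```

```text
10.15 [0.4664 0.1037 0.2361] [ 0.0486  0.9988 -0.     -0.0001] [-0.0156  0.344   1.8025 -0.      0.9953 -1.4891] 0.21818881763448794
[[-0.9953  0.0971 -0.0002]
 [ 0.0971  0.9953 -0.    ]
 [ 0.0002 -0.     -1.    ]]
[-0.4671 -1.707   0.3804]
```

View pics/w5.png

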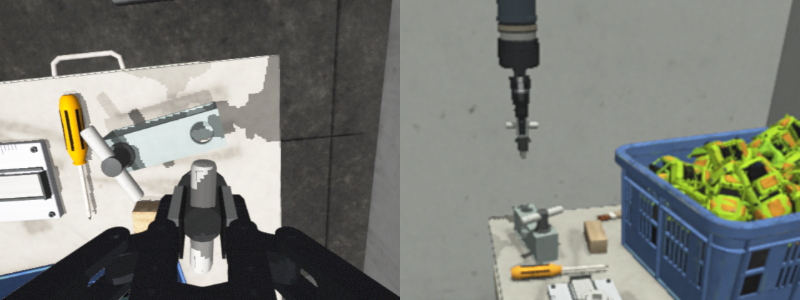

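The key is held upright with its bar along tool x. Now the transit to the socket with a 7.4° clockwise turn.

Request:
{"op": "play_rows", "data": {"increments": [[[0,-0.06,-0.2,0,0],[0,-0.12,-0.42,0,0],[0,-0.18,-0.65,0,0.01],[0,-0.24,-0.88,0,0.02],[0,-0.267,-1,0,0.04]]]}}

```text
time_s: 10.75
tool_pos: [0.5008, -0.104, 0.2345]
tcp_rot: [0.114, 0.994, -0.0, -0.001]
force: [0.6, -0.0, -0.3]
grip_width: 0.219
grip_force: 78.4
```

Request:
{"op": "play_rows", "data": {"increments": [[[0,-0.06,-0.2,0,0],[0,-0.11,-0.4,0,0],[0,-0.16,-0.6,0.1,0],[0,-0.19,-0.7,0.2,0],[0,-0.19,-0.7,0.3,0],[0,-0.19,-0.7,0.3,0],[0,-0.19,-0.7,0.3,0]]]}}

```text
time_s: 11.45
tool_pos: [0.5058, -0.2447, 0.1747]
tcp_rot: [0.111, 0.994, 0.001, -0.002]
force: [-0.1, 0.1, -0.0]
grip_width: 0.222
grip_force: 78.4
```

Run:
```python
from h import *
from workcell import ctrl
np.set_printoptions(precision=4,suppress=True)
s=ctrl.observe();print(s["time_s"],s["tool_pos"],s["joints"],s["grip_width"],s["force"])
M=R.from_quat(s["tcp_rot"]).as_matrix();print(M, np.degrees(np.arctan2(M[1,0],M[0,0])))
d=np.array([.5262,-.2451,.138])-s["tool_pos"];print(M.T@d/.2)
c=ctrl.camera("side");d=ctrl.camera("scene")
print("side/scene socket px",proj(c,[[.5262,-.2451,.067],[.5262,-.2451,s["tool_pos"][2]-.061]]),proj(d,[[.5262,-.2451,.067],[.5262,-.2451,s["tool_pos"][2]-.061]]))
def crop(c,u,v):
    u,v=int(u),int(v);return cv2.resize(c["pixels"][v-50:v+50,u-50:u+50],(400,400),interpolation=cv2.INTER_CUBIC)
p=proj(c,[.5262,-.2451,.09])[0];q=proj(d,[.5262,-.2451,.09])[0];print(p,q)
cv2.imwrite("pics/w6.png",np.hstack([crop(c,*p),crop(d,*q)]))
```

```text
11.45 [ 0.5058 -0.2447  0.1747] [-0.6495  0.5378  1.6582  0.0001  0.9499 -1.9973] 0.2215465690855667 [-0.0523  0.1057 -0.035 ]
[[-0.9752  0.2213 -0.0033]
 [ 0.2212  0.9752  0.0027]
 [ 0.0038  0.0019 -1.    ]] 167.2177755387536
[-0.1006  0.0203  0.1834]
side/scene socket px [[306.5676 237.3542]
 [307.3475 216.9462]] [[336.7807 237.2111]
 [338.546  219.152 ]]
[306.945 227.478] [337.6335 228.4866]
```

View pics/w6.png

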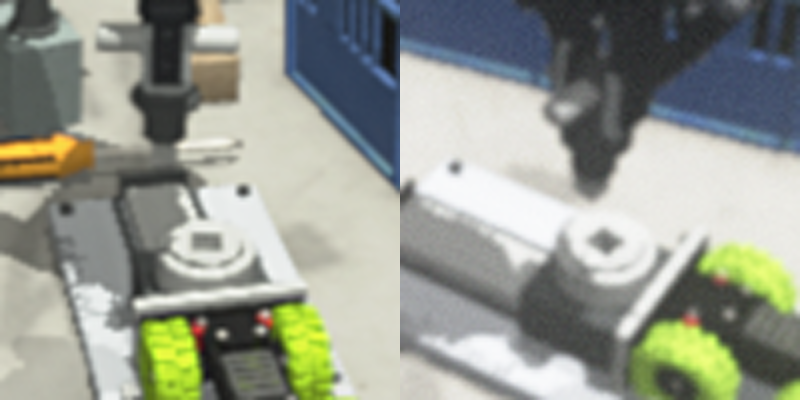

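The key is upright but 20 mm short in x, because the call used the turned axes. I'll correct that and hover just over the mouth.

Request:
{"op": "play_rows", "data": {"increments": [[[0,-0.05,0.01,0,0],[0,-0.1,0.02,0,0],[0,-0.1,0.02,0.08,0],[0,-0.1,0.02,0.15,0],[0,-0.1,0.02,0.15,0],[0,-0.1,0.02,0.15,0]]]}}

```text
time_s: 12.15
tool_pos: [0.528, -0.246, 0.1467]
tcp_rot: [0.111, 0.994, -0.0, 0.0]
force: [0.4, -0.8, 0.1]
grip_width: 0.217
grip_force: 78.3
```

Run:
```python
from h import *
from workcell import ctrl
np.set_printoptions(precision=4,suppress=True)
s=ctrl.observe();print(s["time_s"],s["tool_pos"])
M=R.from_quat(s["tcp_rot"]).as_matrix();print(M[:,2], np.degrees(np.arctan2(M[1,0],M[0,0])))
d=np.array([.5262,-.2451,.138])-s["tool_pos"];print(M.T@d/.2)
c=ctrl.camera("side");d=ctrl.camera("scene")
def crop(c,P):
    u,v=proj(c,P)[0].astype(int);print(u,v);return cv2.resize(c["pixels"][v-25:v+25,u-25:u+25],(400,400),interpolation=cv2.INTER_CUBIC)
P=[.5262,-.2451,.075]
cv2.imwrite("pics/w7.png",np.hstack([crop(c,P),crop(d,P)]))
```

```text
12.15 [ 0.528  -0.246   0.1467]
[ 0.0008 -0.0005 -1.    ] 167.25874346533837
[0.0099 0.0025 0.0436]
306 233
337 234
```

View pics/w7.png

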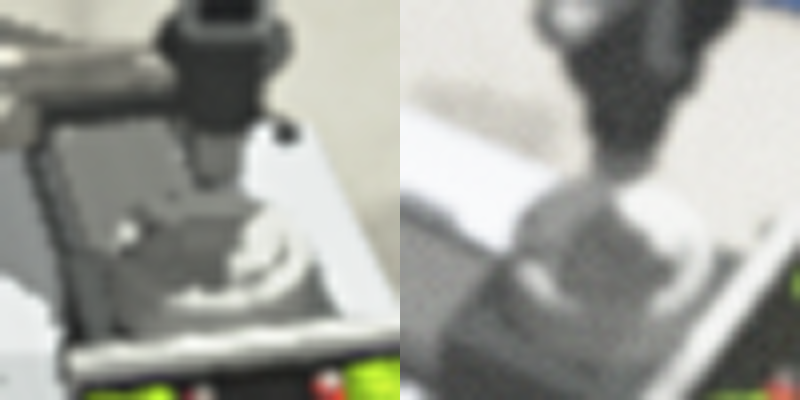

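Request:
{"op": "play_rows", "data": {"increments": [[[0,0.007,0.002,0,0],[0,0.007,0.002,0.04,0],[0,0.007,0.002,0.08,0],[0,0.007,0.002,0.1,0],[0,0.007,0.002,0.11,0],[0,0.007,0.002,0.12,0],[0,0.007,0.002,0.12,0]]]}}

```text
time_s: 12.95
tool_pos: [0.5261, -0.2456, 0.1221]
tcp_rot: [0.111, 0.994, -0.0, 0.0]
force: [1.2, 0.1, -0.8]
grip_width: 0.216
grip_force: 78.3
```

The nose has entered cleanly. I'll continue down to the shoulder.

Request:
{"op": "play_rows", "data": {"increments": [[[0,0,0,0.015,0],[0,0,0,0.03,0],[0,0,0,0.045,0],[0,0,0,0.055,0],[0,0,0,0.06,0],[0,0,0,0.06,0]]]}}

```text
time_s: 13.55
tool_pos: [0.5264, -0.2456, 0.1119]
tcp_rot: [0.111, 0.994, -0.0, 0.001]
force: [-0.3, 0.6, 9.6]
grip_width: 0.217
grip_force: 79.4
```

Home at the expected height, with about 10 N on the shoulder. Now I'll turn it clockwise.

Request:
{"op": "play_rows", "data": {"increments": [[[0,0,0,0,0],[0,0,0,0,0.03],[0,0,0,0,0.07],[0,0,0,0,0.11],[0,0,0,0,0.15],[0,0,0,0,0.19],[0,0,0,0,0.23],[0,0,0,0,0.27],[0,0,0,0,0.31],[0,0,0,0,0.35]]]}}

```text
time_s: 14.55
tool_pos: [0.5274, -0.2452, 0.112]
tcp_rot: [0.616, 0.788, 0.001, 0.002]
force: [1.9, 2.7, 8.2]
grip_width: 0.221
grip_force: 79.0
```

Request:
{"op": "play_rows", "data": {"increments": [[[0,0,0,0,0.03],[0,0,0,0,0.05],[0,0,0,0,0.07],[0,0,0,0,0.08],[0,0,0,0,0.08]]]}}

```text
time_s: 15.05
tool_pos: [0.5275, -0.2452, 0.112]
tcp_rot: [0.708, 0.706, 0.001, 0.002]
force: [2.7, 2.7, 8.6]
grip_width: 0.222
grip_force: 79.0
```

Run:
```python
from h import *
from workcell import ctrl
s=ctrl.observe();M=R.from_quat(s["tcp_rot"]).as_matrix()
print(s["time_s"],s["tool_pos"],s["force"],s["wrist_torque"],s["joints"],np.degrees(np.arctan2(M[1,0],M[0,0])))
c=ctrl.camera("wrist");cv2.imwrite("pics/w8.png",c["pixels"])
```

```text
15.05 [ 0.52746248 -0.245234    0.11201753] [2.7290955  2.67798402 8.58740492] [ 0.5386334  -0.457255    0.17675339] [-0.62794584  0.65040267  1.65598578  0.00202676  0.83160028 -0.62590617] 89.80496014249333
```

View pics/w8.png

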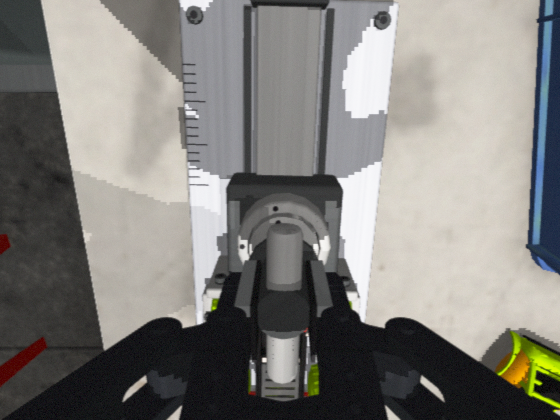

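The bar still lies along tool x after a 77° turn. I'll turn a little more to take up the socket play and feel the stop.

Request:
{"op": "play_rows", "data": {"increments": [[[0,0,0,0,0.01],[0,0,0,0,0.02],[0,0,0,0,0.03],[0,0,0,0,0.04],[0,0,0,0,0.04]]]}}

```text
time_s: 15.6
tool_pos: [0.5275, -0.2452, 0.112]
tcp_rot: [0.751, 0.661, 0.001, 0.002]
force: [2.7, 2.5, 8.2]
grip_width: 0.217
grip_force: 79.0
```

Run:
```python
from h import *
from workcell import ctrl
s=ctrl.observe();M=R.from_quat(s["tcp_rot"]).as_matrix()
print(s["time_s"],s["tool_pos"],s["force"],s["wrist_torque"],np.degrees(np.arctan2(M[1,0],M[0,0])))
```

```text
15.6 [ 0.52747451 -0.24522354  0.11200909] [2.65705003 2.50431322 8.24388378] [ 0.55100158 -0.50491713  0.44869638] 82.68558379441008
```

The torque rose to 0.45 N m, so the spindle is at its stop. I'll unload, release and rise.

Request:
{"op": "play_rows", "data": {"increments": [[[0,0,0,0,-0.02],[0,0,0,0,-0.02],[0.3,0,0,0,-0.02],[0.5,0,0,0,-0.02],[0.8,0,0,0,-0.02],[0.8,0,0,0,-0.02],[0.8,0,0,-0.05,-0.02],[0.8,0,0,-0.2,-0.02],[0.8,0,0,-0.4,-0.02],[0.8,0,0,-0.6,-0.02]]]}}

```text
time_s: 16.6
tool_pos: [0.5254, -0.2452, 0.2317]
tcp_rot: [0.73, 0.683, -0.0, -0.001]
force: [1.5, -0.4, -0.4]
grip_width: 0.801
grip_force: 0.0
```

Run:
```python
from h import *
from workcell import ctrl
s=ctrl.observe();print(s["time_s"],s["tool_pos"],s["force"])
a=ctrl.camera("wrist")["pixels"];c=ctrl.camera("side")
cv2.imwrite("pics/w9.png",np.hstack([cv2.resize(a,(400,300)),cv2.resize(c["pixels"][170:320,210:410],(400,300),interpolation=cv2.INTER_CUBIC)]))
# key hub top at z .125, px lookup
print(proj(c,[[.5265,-.2453,.125],[.5265,-.2453,.067]]))
```

```text
16.6 [ 0.52535715 -0.24515921  0.23169014] [ 1.48429767 -0.36053199 -0.38180049]
[[307.72749881 211.86751419]
 [306.74461163 237.39396446]]
```

View pics/w9.png

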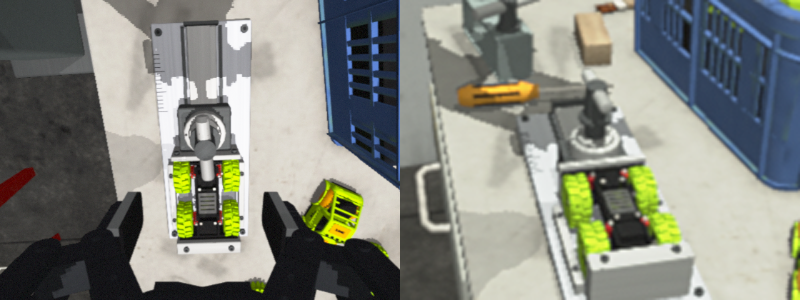

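The key stands upright and home in the socket, with the jaw, chassis and stop tight and the robot clear. Handing in.

```bash
python3 -c "
from workcell import ctrl
print(ctrl.hand_in())"
```

```text
the job is handed in; nothing more can be done
None
```

The job is handed in, though the hand-in returned no verdict: chassis pushed hard against the stop, fitting key seated and turned clockwise until the torque rose at its stop, and left standing in the socket with the robot clear at 16.6 s.

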